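# Find the perished rubber pad with a sprung pin gauge

### The job

Take the sprung pin gauge out of its holder and, working from left to right, press its pin straight down into the middle of each of the three rubber pads with a steady 8 N for a full second (6 N is too little to count, 10 N already too much, and 12 N damages a pad), reading how far each pad gives way. One pad has perished and sinks far deeper than the other two: to mark it, put the gauge gently and fully down into the holder block on that pad's own station and let go. Use only the gauge on the pads and leave the other things on the desk where they are.

Things in the scene. Friction and masses are not known exactly. Their poses are not given: they have to be found in the camera images.
- gauge_grip (a point): Centre of the gauge's upright square black grip, 32 x 32 mm, 58 mm tall (z up along the gauge; x, y square to its flats). Loose, 0.12 to 0.2 kg, standing in its dock. Below this point: shoulder 38 mm across, its flat underside 35 mm down; steel nose 24 mm across, to 65 mm down; then the pin. Cap 35 mm up; thin brass stem that rises up to 16 mm more with the pin.
- pin_tip (a point): Round tip of the gauge's steel pin (8 mm across), 85 mm below the grip centre when the pin is free, and nearer by as much as the pin is pushed in.
- gauge_pin (a joint): How far the sprung pin is pushed up into the gauge, m: 0 free, 0.016 fully in. Its spring gives about 1 N per mm, so 0.008 reads 8 N.
- pad_a: Rubber pad of station_a; the origin is the centre of its top face, 55 mm above the desk when not pressed, and goes down with the pad. At 8 N a sound pad sinks about 2 to 4 mm, the perished one about 12 mm. z up, y to the left along the row of stations (turned with its station by up to 0.3 rad).
- socket_a (a point): Centre of the mouth of the round hole in the holder block of station_a (block 50 x 50 mm, top 60 mm above the desk; hole 28 mm across, 56 mm deep, slightly chamfered). The gauge is fully down when its shoulder rests on this top, that is with the grip centre 35 mm above this point.
- station_a: One of three alike stations fixed in a row; which has the perished pad is not known. Base plate 144 x 66 x 6 mm; at its near end a steel cup (54 mm across, rim 32 mm above the desk) holding a round black rubber pad (40 mm across) that gives straight down like a spring, up to 20 mm; at its far end, 77 mm from the pad, a grey holder block. Origin: centre of the plate's underside; x points from pad to holder.
- pad_b: Rubber pad of station_b; the origin is the centre of its top face, 55 mm above the desk when not pressed, and goes down with the pad. At 8 N a sound pad sinks about 2 to 4 mm, the perished one about 12 mm. z up, y to the left along the row of stations (turned with its station by up to 0.3 rad).
- socket_b (a point): Centre of the mouth of the round hole in the holder block of station_b (block 50 x 50 mm, top 60 mm above the desk; hole 28 mm across, 56 mm deep, slightly chamfered). The gauge is fully down when its shoulder rests on this top, that is with the grip centre 35 mm above this point.
- station_b: One of three alike stations fixed in a row; which has the perished pad is not known. Base plate 144 x 66 x 6 mm; at its near end a steel cup (54 mm across, rim 32 mm above the desk) holding a round black rubber pad (40 mm across) that gives straight down like a spring, up to 20 mm; at its far end, 77 mm from the pad, a grey holder block. Origin: centre of the plate's underside; x points from pad to holder.
- pad_c: Rubber pad of station_c; the origin is the centre of its top face, 55 mm above the desk when not pressed, and goes down with the pad. At 8 N a sound pad sinks about 2 to 4 mm, the perished one about 12 mm. z up, y to the left along the row of stations (turned with its station by up to 0.3 rad).
- socket_c (a point): Centre of the mouth of the round hole in the holder block of station_c (block 50 x 50 mm, top 60 mm above the desk; hole 28 mm across, 56 mm deep, slightly chamfered). The gauge is fully down when its shoulder rests on this top, that is with the grip centre 35 mm above this point.
- station_c: One of three alike stations fixed in a row; which has the perished pad is not known. Base plate 144 x 66 x 6 mm; at its near end a steel cup (54 mm across, rim 32 mm above the desk) holding a round black rubber pad (40 mm across) that gives straight down like a spring, up to 20 mm; at its far end, 77 mm from the pad, a grey holder block. Origin: centre of the plate's underside; x points from pad to holder.
- dock: The gauge's own holder: grey block 50 x 50 x 60 mm with the same 28 mm hole, 56 mm deep, on an 80 x 80 mm plate fixed to the desk, to the right of the stations. Origin at the centre of its underside.
- mailer: Blue slide box, 31 x 83 x 22 mm, lying behind the stations. Bystander, to be left alone. Origin at its underside.
- stack: Packet of glass slides, 29 x 78 x 21 mm, lying between two stations. Bystander, to be left alone. Origin at its underside.
- amber: Brown bottle, 41 mm across, 82 mm tall, standing behind the stations. Bystander, to be left alone. Origin at its underside.
There are look-alikes about, which are no part of the job. What is shaped like the part that bears gauge_grip but purple is not meant.

How it is judged (in metres and radians):
On the way, in this order (a step that is already met when the one before it is completed fails the run):
1. the gauge presses the leftmost pad with 6 to 10 N for 0.6 s (((contact force between gauge and pad_a between 6 and 10 N and y of pad_a in the frame of pad_b above 0 m and y of pad_a in the frame of pad_c above 0 m) or (contact force between gauge and pad_b between 6 and 10 N and y of pad_b in the frame of pad_a above 0 m and y of pad_b in the frame of pad_c above 0 m) or (contact force between gauge and pad_c between 6 and 10 N and y of pad_c in the frame of pad_a above 0 m and y of pad_c in the frame of pad_b above 0 m))), for 0.6 s.
2. the gauge presses the middle pad with 6 to 10 N for 0.6 s (((contact force between gauge and pad_a between 6 and 10 N and y of pad_a in the frame of pad_b above 0 m and not (y of pad_a in the frame of pad_c above 0 m)) or (contact force between gauge and pad_a between 6 and 10 N and y of pad_a in the frame of pad_c above 0 m and not (y of pad_a in the frame of pad_b above 0 m)) or (contact force between gauge and pad_b between 6 and 10 N and y of pad_b in the frame of pad_a above 0 m and not (y of pad_b in the frame of pad_c above 0 m)) or (contact force between gauge and pad_b between 6 and 10 N and y of pad_b in the frame of pad_c above 0 m and not (y of pad_b in the frame of pad_a above 0 m)) or (contact force between gauge and pad_c between 6 and 10 N and y of pad_c in the frame of pad_a above 0 m and not (y of pad_c in the frame of pad_b above 0 m)) or (contact force between gauge and pad_c between 6 and 10 N and y of pad_c in the frame of pad_b above 0 m and not (y of pad_c in the frame of pad_a above 0 m)))), for 0.6 s.
3. the gauge presses the rightmost pad with 6 to 10 N for 0.6 s (((contact force between gauge and pad_a between 6 and 10 N and not (y of pad_a in the frame of pad_b above 0 m) and not (y of pad_a in the frame of pad_c above 0 m)) or (contact force between gauge and pad_b between 6 and 10 N and not (y of pad_b in the frame of pad_a above 0 m) and not (y of pad_b in the frame of pad_c above 0 m)) or (contact force between gauge and pad_c between 6 and 10 N and not (y of pad_c in the frame of pad_a above 0 m) and not (y of pad_c in the frame of pad_b above 0 m)))), for 0.6 s.
At the end, for the whole second after the job is handed in: The gauge stands released and at rest in the holder of the perished pad's station: within 6 mm of the hole's axis, shoulder within 3 mm of the block's top, tilt under 0.1 rad. (The judge knows that pad by its resting 0.05 mm lower, too little to see or measure.) (((z of pad_a in the frame of pad_b below -2e-05 m and z of pad_a in the frame of pad_c below -2e-05 m and horizontal distance between gauge_grip and socket_a below 0.006 m and z of gauge_grip in the frame of socket_a between 0.032 and 0.038 m) or (z of pad_b in the frame of pad_a below -2e-05 m and z of pad_b in the frame of pad_c below -2e-05 m and horizontal distance between gauge_grip and socket_b below 0.006 m and z of gauge_grip in the frame of socket_b between 0.032 and 0.038 m) or (z of pad_c in the frame of pad_a below -2e-05 m and z of pad_c in the frame of pad_b below -2e-05 m and horizontal distance between gauge_grip and socket_c below 0.006 m and z of gauge_grip in the frame of socket_c between 0.032 and 0.038 m)) and angle between gauge_grip's own z axis and vertical below 0.1 rad and linear speed of gauge below 0.02 m/s and contact force between the fingers and gauge below 0.1 N); the robot touches nothing.
It fails at once if a bystander is moved by more than 20 mm (distance of any of mailer, stack, amber from where it was at the start of the episode above 0.02 m).
It fails at once if a pad is pressed with more than 12 N (contact force between anything else and pad_a above 12 N or contact force between anything else and pad_b above 12 N or contact force between anything else and pad_c above 12 N).
It fails at once if a pad is pressed with the fingers (contact force between the fingers and pad_a above 1 N or contact force between the fingers and pad_b above 1 N or contact force between the fingers and pad_c above 1 N).
It fails at once if the gauge is rammed or dropped into a station with more than 40 N (contact force between gauge and station_a above 40 N or contact force between gauge and station_b above 40 N or contact force between gauge and station_c above 40 N).
It also fails if it takes over 64 s, if anything falls off the work surface, if the arm or the gripper's body presses on something with over 40 N, if the wrist force passes 120 N, or if a joint passes its speed limit or range.

### The arm

A 6-joint arm with a two-finger parallel gripper is mounted at the origin on a cart in front of the work surface, level with it; the furniture and walls round the work are solid. World frame = base frame: x ahead of the robot, y to its left, z up, the work surface at z = 0. Lengths are in mm, angles in rad, forces in N, time in s.
With the tool pointing down it reaches from about 350 to 975 mm from the base axis. Payload 7.1 kg.
Tool frame: the origin (TCP) lies at the centre of the arm's flange, where the gripper is bolted on; the fingertips stand 182 mm ahead of it and the grasp point (between the pads) lies 163 mm ahead of it; x points along the fingers, y is the direction in which the jaws open and shut, and the axes are right-handed (so a half turn about x gives the same grasp; the last joint's range is limited). The gripper opens to 88 mm and grips with 3 to 60 N. Pads are 20 mm wide; open, the fingers measure 115 mm over their backs; the gripper's body (75 mm by 178 mm) begins 61 mm behind the grasp point.
Start: joints at [-1.357, 0.423, 1.63, -0, 1.089, -0.019], TCP at [144.209, -608.12, 404.675] pointing down, gripper open.
Joint ranges: [-3, 3], [-0.9, 2.11], [0.09, 2.58], [-1.31, 4.45], [0.11, 2.69], [-2.54, 2.54]. Speed limits (rad/s): [2.39, 2.39, 3.01, 3.14, 3.14, 3.14].

### API

Orientations are given as a rotation vector (axis times angle).
In Python, from workcell import readout, viewer, workorder, models gives the robot as it stands. The module is installed in compiled form; this text tells all that it offers.
- The arm moves only by the tool apply_moves, never from a script. Its argument "commands" is a list that holds one entry, the list of rows, each a list of 4 numbers: the shift along the world's x, y, z in m, then the turn about the world's z in rad. A call has 1 to 8 rows; each row is the pose to reach, as a shift and turn from the pose commanded when the call began; what a row does not reach only later rows make up. A row lasts 1/8 s, in which the tool goes at most 62.5 mm and 10.7 degrees, less where a joint would pass 70% of its speed; a pose out of reach is approached as far as the arm can. A call with a gripper value outside its range is refused whole. "gripper" is the finger opening in m, from 0 to 0.0878, set as the call begins (left out, the last holds). The fingers move at their own pace and stop on an object; the grip force is fixed at half the most. Time passes only in rows, so rows that repeat a pose let the fingers close. It gives the time, the measured TCP pose, the force and the opening at its end, in the units of the state.
- readout.get_obs(): the state, without advancing time (a new reading comes with each control period).
- viewer.get_image(name): name is "side" or "top"; returns a dict with "color" (480x640x3 uint8, red, green, blue), "vertical_fov" (degrees; the focal length in pixels is half the picture's height over the tangent of half this angle, whatever the lens; pixels are square), "cx", "cy" (the principal point, pixels), "rvec" (rotation vector, rad) and "tvec" (3), from world to camera coordinates, as OpenCV has them. Camera axes: x right, y down, z forward; pixel columns grow to the right and rows downward; lengths in mm; the calibration is good to about 2 mm. A picture is of the moment at which its call begins. There is no depth.
- workorder.close_job(): hands the job in, once; it reports no verdict.
Trained networks look in the newest picture that a camera, given by its name, has taken for a name from the list of things; names that differ only in an ending like _2 or _b are one class to them, and where a whole thing is asked for, a point or a joint stands for the part that bears it (a point fixed in the world has none). Each returns a list of dicts, best first, with "conf" (0 to 1); they miss things now and then, are a little off and sometimes report something else, mostly with a low value. They report only what shows in the picture. A call takes as long as a camera call. They do not tell look-alikes from the thing itself.
- models.search_frame(camera, label): "position" ([x, y, z] in mm, in world coordinates, good to about 4 mm: the middle of the surface that is visible of it).
- models.place_of(camera, label): "position" ([x, y, z] in mm, in world coordinates, good to about 4 mm: a listed point, or the origin of a listed thing).
The state is a dict: "t": time; "qpos": joint angles; "qvel": joint speeds; "joint_torque": joint torques, N m; "ee_pos": TCP position; "orientation": TCP orientation; "ft_force": force on the tool from outside, world axes, zero at the start; "moment": the same for the moment, N m; "width": finger opening in mm.
Only numpy, scipy, OpenCV 4.12 (cv2) and the standard library are available. Lean on these libraries where they do the work, as an engineer would, in place of code of your own. Each camera call takes 0.05 s, during which the arm holds its last target.

## Working session

There is one attempt and no reset: what is moved stays moved. The work goes in short steps, Python scripts to look and compute and a tool call to move; the robot and the scene stay as the last step left them, time stands still between calls to the robot, and variables do not carry over. Pictures are saved under pics/ and viewed, and the job is handed in when it is done.

Besides the shell and the picture viewer there is one more tool, called after ">>>" by a JSON object that holds its "op" and its "data", one argument or row to a line. apply_moves: Moves the arm, as the interface text tells. Its arguments: {"type":"object","properties":{"commands":{"type":"array","items":{"type":"array","items":{"type":"array","items":{"type":"number"}}}},"gripper":{"type":"number"}},"required":["commands"]}

```bash
mkdir -p pics; cat > h.py <<'E'
import numpy as np, cv2
from workcell import readout, viewer, workorder, models
def cam(n):
    d=viewer.get_image(n); im=d["color"]; h,w=im.shape[:2]
    f=h/2/np.tan(np.radians(d["vertical_fov"])/2)
    K=np.array([[f,0,d["cx"]],[0,f,d["cy"]],[0,0,1]]); R=cv2.Rodrigues(np.array(d["rvec"],float))[0]
    return im,K,R,np.array(d["tvec"],float)
def proj(c,P):
    _,K,R,t=c; q=(R@np.asarray(P,float).T).T+t if np.ndim(P)==1 else np.asarray(P,float)@R.T+t
    q=q@K.T; return q[...,:2]/q[...,2:]
def onz(c,uv,z):
    _,K,R,t=c; r=R.T@np.linalg.solve(K,[uv[0],uv[1],1]); o=-R.T@t
    return o+r*(z-o[2])/r[2]
def save(n,im,crop=None,s=1):
    if crop: u0,v0,u1,v1=crop; im=im[v0:v1,u0:u1]
    cv2.imwrite("pics/"+n,cv2.resize(im[...,::-1],None,fx=s,fy=s,interpolation=cv2.INTER_CUBIC))
E
python3 - <<'E'
from h import *
for n in("top","side"):
    c=cam(n); save(n+"0.png",c[0]); print(n,(-c[2].T@c[3]).round(0),c[1][0,0])
    for l in("gauge_grip","pad_a","socket_a","station_a","dock","stack","mailer","amber"):
        for f in (models.place_of,):
            for r in f(n,l): print(n,l,np.round(r["position"],1),round(r["conf"],2),proj(c,np.array(r["position"])).round(0))
print(readout.get_obs())
E
```

```text
top [ 380.  -51. 1160.] 461.5203966370789
top gauge_grip [ 370.1 -305.4   84.8] 0.76 [418. 329.]
top gauge_grip [ 590.4 -341.    79. ] 0.72 [431. 236.]
top gauge_grip [ 484.7 -334.5   92.8] 0.66 [431. 279.]
top pad_a [476.7 244.   55.3] 0.83 [185. 277.]
top pad_a [ 481.8 -134.    56.5] 0.76 [343. 280.]
top pad_a [466.9  41.7  52.8] 0.66 [270. 284.]
top pad_a [538.6  54.6  64.2] 0.63 [265. 253.]
top socket_a [ 558.9 -159.8   58.2] 0.81 [355. 248.]
top socket_a [554.  225.3  57.8] 0.78 [195. 245.]
top socket_a [538.8  56.3  66.6] 0.62 [265. 253.]
top station_a [ 5.214e+02 -1.409e+02  2.000e-01] 0.86 [345. 266.]
top station_a [498.3  48.4   1.6] 0.7 [269. 273.]
top station_a [513.5 237.3   0.8] 0.58 [195. 265.]
top dock [ 485.3 -338.2   -2.9] 0.65 [422. 283.]
top stack [518.2 153.1  -2.1] 0.82 [228. 264.]
top stack [462.9  42.3  52.6] 0.72 [270. 285.]
top mailer [ 706.4 -114.2    1.9] 0.6 [336. 195.]
top mailer [462.8  41.5  50.5] 0.49 [270. 286.]
top mailer [519.7 153.9  -2.1] 0.34 [228. 263.]
top amber [733.7   0.   -1.5] 0.5 [292. 184.]
side [ 520. -954.  613.] 521.3840508500709
side
[... 934 characters left out ...]
  -2.2   1.7] 0.62 [399. 250.]
{'t': 0.9, 'qpos': array([-1.35698160e+00,  4.23037986e-01,  1.62992353e+00,  1.52775676e-05,
        1.08860693e+00, -1.89951927e-02]), 'qvel': array([-9.67505680e-05, -1.30054038e-03, -1.37746207e-04,  1.37556260e-03,
       -1.04378008e-03,  2.17444401e-04]), 'joint_torque': array([-1.15553736e-03, -5.44566679e+01, -2.74044603e+01,  6.43158308e-02,
        1.67000218e-02, -1.41087526e-05]), 'ee_pos': array([ 144.21831606, -608.10105926,  404.70455   ]), 'orientation': array([ 2.0980194 ,  0.24529539, -2.09798597]), 'ft_force': array([-0.03823754,  0.00874563,  0.06730356]), 'moment': array([ 0.02856708, -0.06795976,  0.03980343]), 'width': 87.98530608067855}
```

View pictures.

View pics/top0.png

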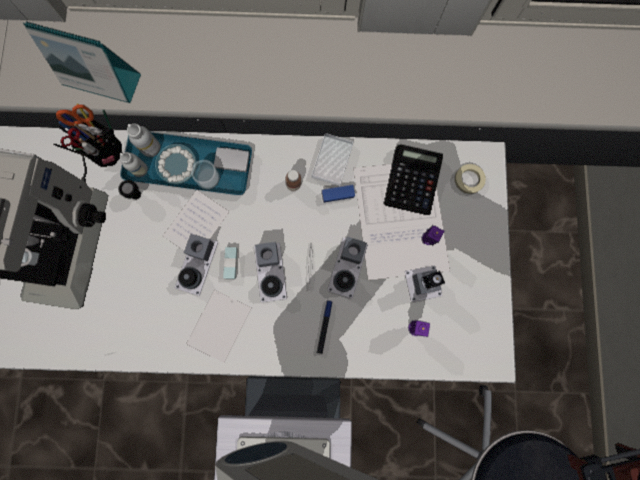

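View pics/side0.png

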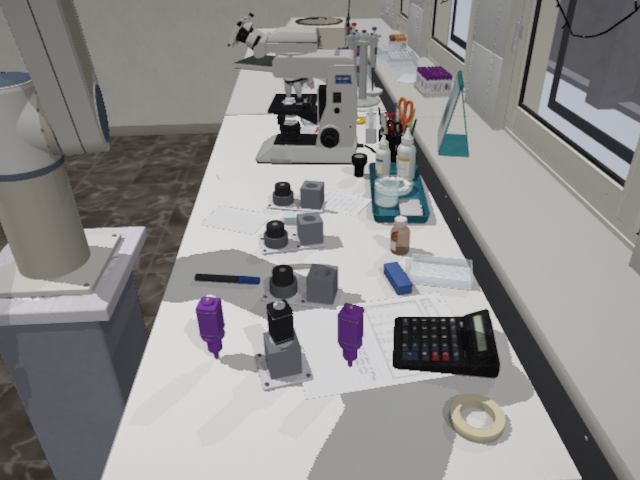

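```bash
python3 - <<'E'
import cv2,numpy as np
a=cv2.imread("pics/side0.png")[270:400,180:400]; b=cv2.imread("pics/top0.png")[200:360,370:490]
cv2.imwrite("pics/c1.png",cv2.resize(a,None,fx=3.5,fy=3.5,interpolation=2)); cv2.imwrite("pics/c2.png",cv2.resize(b,None,fx=3.5,fy=3.5,interpolation=2))
E
```

```text
(no output)
```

View pics/c1.png

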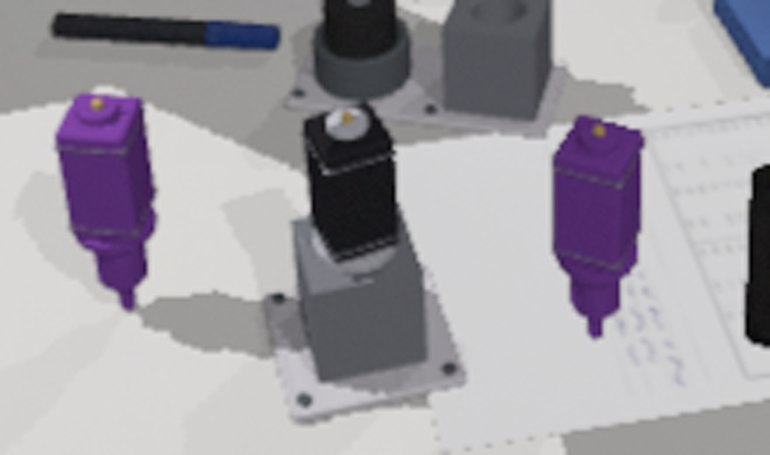

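View pics/c2.png

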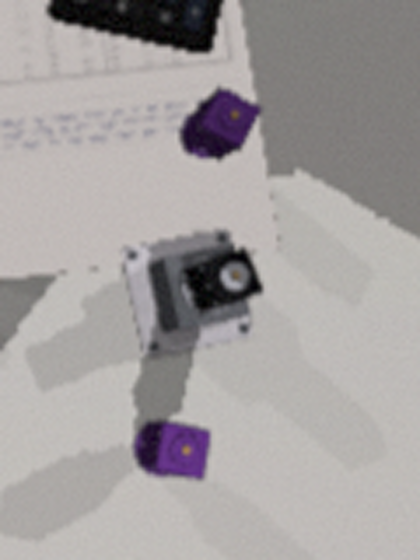

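```bash
cat > fit.py <<'E'
from h import *
from scipy.optimize import minimize, differential_evolution
def box(x,y,yaw,w,z0,z1):
    h=w/2; P=[]
    for z in(z0,z1):
        for a,b in((-h,-h),(h,-h),(h,h),(-h,h)):
            P.append([x+a*np.cos(yaw)-b*np.sin(yaw),y+a*np.sin(yaw)+b*np.cos(yaw),z])
    return np.array(P)
def mask(c,P,roi,S=8):
    u0,v0,u1,v1=roi; m=np.zeros(((v1-v0)*S,(u1-u0)*S),np.uint8)
    q=(proj(c,P)-[u0-.5,v0-.5])*S
    cv2.fillConvexPoly(m,cv2.convexHull(q.astype(np.float32)).round().astype(np.int32),255)
    return cv2.resize(m,None,fx=1/S,fy=1/S,interpolation=cv2.INTER_AREA)/255.
E
python3 - <<'E'
from fit import *
cs={n:cam(n) for n in("top","side")}
rois={"top":(405,260,455,302),"side":(255,290,310,350)}
tg={}
for n,c in cs.items():
    u0,v0,u1,v1=rois[n]; im=c[0][v0:v1,u0:u1].astype(float); g=im.max(2)
    tg[n]=np.clip((62-g)/25,0,1); tg[n]=(g<52).astype(float); save("m_%s.png"%n,np.repeat((tg[n]*255).astype(np.uint8)[...,None],3,2),s=5)
    import pickle
pickle.dump((cs,rois,tg),open("d.pkl","wb"))
def cost(p,ns=("top","side")):
    P=box(p[0],p[1],p[2],32,66,124)
    return sum(np.abs(mask(cs[n],P,rois[n])-tg[n]).sum() for n in ns)
for ns in(("top","side"),("top",),("side",)):
    r=differential_evolution(cost,[(465,505),(-360,-315),(-.785,.785)],args=(ns,),seed=1,maxiter=40,popsize=12,polish=False)
    print(ns,r.x.round(3),r.fun)
E
python3 - <<'E'
import cv2
a=[cv2.imread("pics/m_%s.png"%n) for n in("top","side")]
import numpy as np
H=max(i.shape[0] for i in a); cv2.imwrite("pics/m.png",np.hstack([cv2.copyMakeBorder(i,0,H-i.shape[0],0,10,0,value=(0,0,255)) for i in a]))
E
```

```text
('top', 'side') [ 4.83151e+02 -3.36429e+02  2.18000e-01] 431.61960784313726
('top',) [ 4.84746e+02 -3.38850e+02  3.30000e-01] 167.5607843137255
('side',) [ 4.82709e+02 -3.35781e+02  1.91000e-01] 253.5450980392157
```

View pics/m.png

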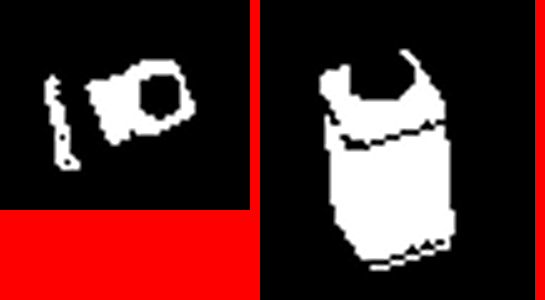

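```bash
python3 - <<'E'
from fit import *
import pickle
cs,rois,tg=pickle.load(open("d.pkl","rb"))
for n in tg:
    cn,_=cv2.findContours((tg[n]*255).astype(np.uint8),cv2.RETR_EXTERNAL,cv2.CHAIN_APPROX_NONE)
    cn=max(cn,key=cv2.contourArea); m=np.zeros_like(tg[n],np.uint8); cv2.fillConvexPoly(m,cv2.convexHull(cn),1); tg[n]=m.astype(float)
def cost(p,ns=("top","side")):
    P=box(p[0],p[1],p[2],32,66,p[3])
    return sum(np.abs(mask(cs[n],P,rois[n])-tg[n]).sum() for n in ns)
for ns in(("top","side"),("top",),("side",)):
    r=differential_evolution(cost,[(465,505),(-360,-315),(-.785,.785),(122,131)],args=(ns,),seed=1,maxiter=60,popsize=12,polish=False)
    print(ns,r.x.round(3),r.fun)
E
```

```text
('top', 'side') [ 4.83147e+02 -3.35636e+02  2.66000e-01  1.22007e+02] 115.22352941176472
('top',) [ 4.84324e+02 -3.37935e+02  3.63000e-01  1.22100e+02] 32.38823529411765
('side',) [ 4.82932e+02 -3.35055e+02  2.65000e-01  1.22045e+02] 64.0156862745098
```

```bash
python3 - <<'E'
from h import *
o=readout.get_obs(); R=cv2.Rodrigues(o["orientation"])[0]
print(R.round(3), np.arctan2(R[1,1],R[0,1]), o["ee_pos"],o["t"])
c=cam("top")
# socket/pad crops with marks
save("st.png",c[0],(165,220,375,310),3.8)
E
```

```text
[[-0.     0.231 -0.973]
 [-0.    -0.973 -0.231]
 [-1.     0.     0.   ]] -1.3379700208014127 [ 144.22864896 -608.12517499  404.67565086] 1.0
```

View pics/st.png

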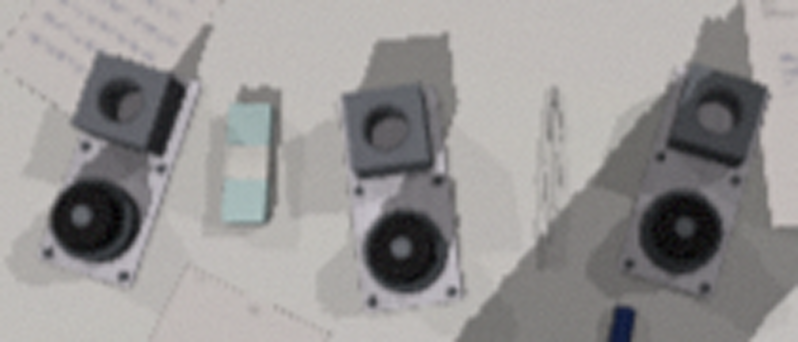

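>>> {"op": "apply_moves", "data": {
  "commands": [
    [[0.0425,0.034,0,0.01],[0.085,0.068,0,0.02],[0.1275,0.102,0,0.03],[0.17,0.136,0,0.04],[0.2125,0.17,0,0.05],[0.255,0.204,0,0.065],[0.2975,0.238,0,0.065],[0.3396,0.2715,-0.01,0.065]]
  ],
  "gripper": 0.0878
}}

```text
t: 2.05
ee_pos: [485.4, -335.5, 395.5]
orientation: [2.062, 0.308, -2.059]
ft_force: [0.2, -0.4, 0.3]
width: 87.7
```

>>> {"op": "apply_moves", "data": {
  "commands": [
    [[0,0,-0.04,0],[0,0,-0.08,0],[0,0,-0.11,0],[0,0,-0.13,0],[0,0,-0.1367,0],[0,0,-0.1367,0]]
  ]
}}

```text
t: 2.8
ee_pos: [484.0, -336.8, 258.2]
orientation: [2.061, 0.309, -2.061]
ft_force: [-0.3, -0.9, -0.2]
width: 87.6
```

```bash
python3 - <<'E'
from h import *
c=cam("side"); save("g1.png",c[0],(200,220,400,400),3)
c=cam("top"); save("g2.png",c[0],(360,220,500,350),4)
E
```

```text
(no output)
```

View pics/g1.png

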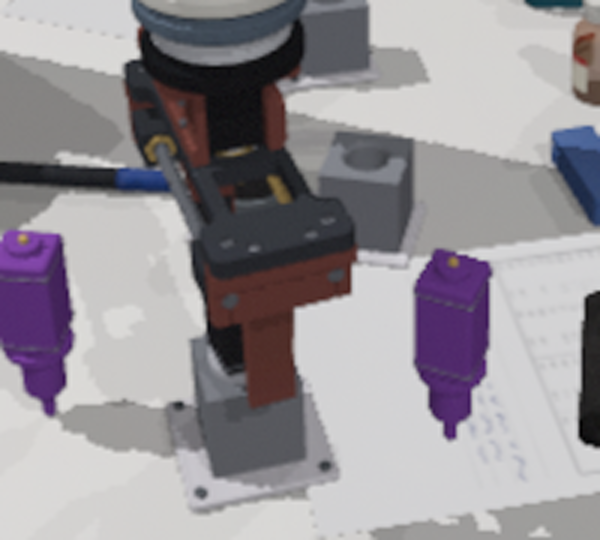

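>>> {"op": "apply_moves", "data": {
  "commands": [
    [[0,0,0,0],[0,0,0,0],[0,0,0,0],[0,0,0,0],[0,0,0,0],[0,0,0,0]]
  ],
  "gripper": 0.02
}}

```text
t: 3.65
ee_pos: [483.8, -336.6, 257.9]
orientation: [2.061, 0.309, -2.061]
ft_force: [-0.2, 0.8, -0.6]
width: 32.7
```

>>> {"op": "apply_moves", "data": {
  "commands": [
    [[0,0,0.006,0],[0,0,0.02,0],[0,0,0.035,0],[0,0,0.05,0],[0,0,0.07,0],[0,0,0.08,0],[0,0,0.08,0],[0,0,0.08,0]]
  ]
}}

```text
t: 4.65
ee_pos: [483.6, -336.4, 337.5]
orientation: [2.061, 0.31, -2.062]
ft_force: [0.6, -0.1, -1.9]
width: 33.0
```

```bash
python3 - <<'E'
from h import *
c=cam("side"); save("l1.png",c[0],(200,200,400,400),3)
c=cam("top"); save("l2.png",c[0],(360,220,500,350),4)
print(readout.get_obs()["ft_force"],readout.get_obs()["ee_pos"])
E
```

```text
[ 0.3725294  -0.04932972 -1.82111534] [ 483.58482922 -336.46470054  337.22755315]
```

View pics/l1.png

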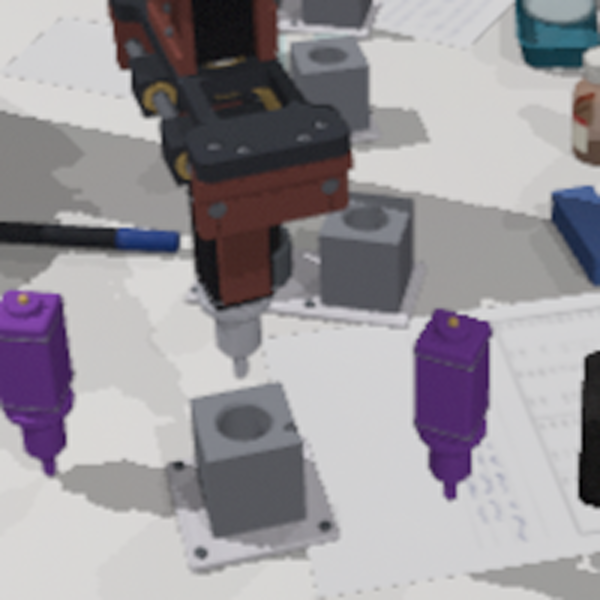

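View pics/l2.png

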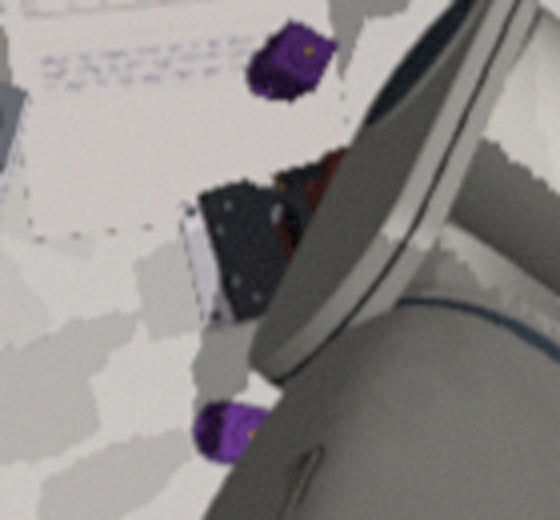

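>>> {"op": "apply_moves", "data": {
  "commands": [
    [[0,0.03,0.01,0],[0,0.08,0.015,0],[0,0.13,0.015,0],[0,0.18,0.015,0],[0,0.23,0.015,0],[0,0.28,0.015,0],[0,0.33,0.015,0],[0,0.38,0.015,0]]
  ]
}}

```text
t: 5.75
ee_pos: [483.5, 45.0, 352.6]
orientation: [2.061, 0.309, -2.062]
ft_force: [0.7, 1.2, -1.4]
width: 32.9
```

>>> {"op": "apply_moves", "data": {
  "commands": [
    [[-0.002,0.05,0,0],[-0.004,0.1,0,0],[-0.006,0.15,0,0],[-0.008,0.187,0,0],[-0.008,0.2025,0,0],[-0.008,0.2025,-0.01,0],[-0.008,0.2025,-0.02,0],[-0.008,0.2025,-0.03,0]]
  ]
}}

```text
t: 6.75
ee_pos: [475.8, 244.7, 321.9]
orientation: [2.061, 0.307, -2.063]
ft_force: [0.3, -0.4, -1.2]
width: 33.0
```

```bash
python3 - <<'E'
from h import *
c=cam("side"); save("a1.png",c[0],(220,120,380,230),5)
o=readout.get_obs(); print(o["ft_force"],o["ee_pos"],o["orientation"],o["t"],o["qpos"])
for l in("pin_tip","pad_a"):
  for r in models.place_of("side",l): print(l,np.round(r["position"],1),round(r["conf"],2))
E
```

```text
[-0.29597282 -0.08070029 -2.23277849] [475.41352537 244.59183619 320.78069202] [ 2.0587895   0.30680185 -2.06450499] 6.8 [ 4.52927574e-01  4.09874226e-01  1.88872488e+00 -1.17787943e-04
  8.45895605e-01  1.72739814e+00]
pin_tip [ 371.5 -304.4   -3.6] 0.61
pin_tip [475.7 242.7  73. ] 0.54
pin_tip [ 593.1 -334.3   -1.1] 0.35
pad_a [ 486.  -137.2   54.3] 0.83
pad_a [461.3  42.6  55.7] 0.8
pad_a [478.7 246.9  49.7] 0.54
pad_a [5.233e+02 1.502e+02 1.000e-01] 0.38
```

View pics/a1.png

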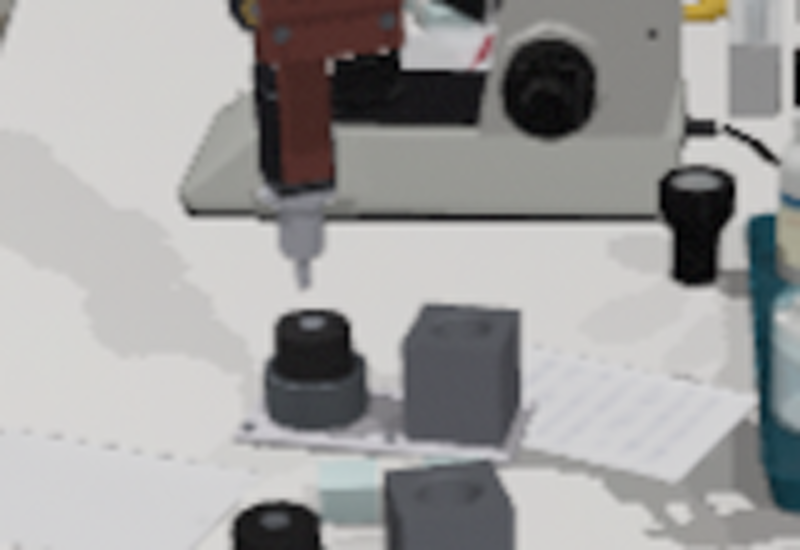

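```bash
python3 - <<'E'
from h import *
import pickle
cs,_,_=pickle.load(open("d.pkl","rb"))
c=cs["side"]; print(onz(c,(282.4,184.2),55), proj(c,np.array([475.4,244.6,73.])),onz(c,(280.8,177.),72.8))
# top: silver dots crop st.png scale 3.8 origin 165,220
for n,u,v in(("A",81,215),("B",401,248),("C",685,228)): print(n,onz(cs["top"],(165+u/3.8-.4,220+v/3.8-.4),55).round(1))
for n,u,v in(("A",122,100),("B",387,126),("C",719,115)): print(n,onz(cs["top"],(165+u/3.8-.4,220+v/3.8-.4),60).round(1))
E
```

```text
[478.8686265  241.65891153  55.        ] [280.63594934 177.19119391] [475.77864032 246.16501191  72.8       ]
A [478.9 242.7  55. ]
B [464.2  40.8  55. ]
C [ 482.  -137.6   55. ]
A [552.1 221.   60. ]
B [540.6  52.7  60. ]
C [ 554.  -157.6   60. ]
```

>>> {"op": "apply_moves", "data": {
  "commands": [
    [[0.0026,-0.002,-0.005,0],[0.0026,-0.002,-0.01,0],[0.0026,-0.002,-0.015,0],[0.0026,-0.002,-0.015,0],[0.0026,-0.002,-0.015,0]]
  ]
}}

```text
t: 7.52
ee_pos: [478.4, 243.9, 308.0]
orientation: [2.061, 0.309, -2.061]
ft_force: [0.2, 0.0, -1.3]
width: 32.9
```

```bash
python3 - <<'E'
from h import *
F=[]
for i in range(3):
    c=cam("side"); o=readout.get_obs(); F.append(o["ft_force"])
print(np.round(F,2),o["ee_pos"],o["t"]); save("a2.png",c[0],(220,120,380,230),5)
E
```

```text
[[ 0.54  0.01 -0.84]
 [-0.06 -0.17 -1.34]
 [ 0.16  0.11 -2.21]] [478.46236574 243.94842538 308.14061944] 7.675
```

View pics/a2.png

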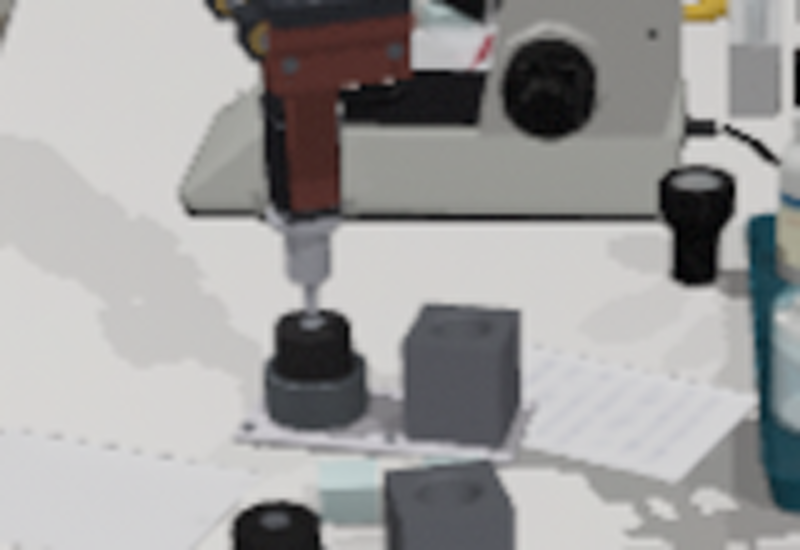

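>>> {"op": "apply_moves", "data": {
  "commands": [
    [[0,0,-0.003,0],[0,0,-0.006,0],[0,0,-0.008,0],[0,0,-0.01,0],[0,0,-0.012,0],[0,0,-0.013,0],[0,0,-0.013,0]]
  ]
}}

```text
t: 8.55
ee_pos: [478.5, 243.9, 295.0]
orientation: [2.061, 0.309, -2.061]
ft_force: [-1.0, -0.2, 1.3]
width: 32.6
```

```bash
cat > rd.py <<'E'
from h import *
import sys
F=[];Z=[]
for i in range(int(sys.argv[1])):
    c=cam("side"); o=readout.get_obs(); F.append(o["ft_force"]);Z.append(o["ee_pos"])
print(np.mean(F,0).round(2),np.std(F,0).round(2),np.mean(Z,0).round(2),o["t"],o["width"]); 
if len(sys.argv)>2: save(sys.argv[2],c[0],tuple(map(int,sys.argv[3].split(","))),5)
E
python3 rd.py 4 a3.png 220,120,380,230
```

```text
[-0.2   0.08  1.55] [0.45 0.5  0.56] [478.47 243.91 295.09] 8.75 32.479569241640164
```

View pics/a3.png

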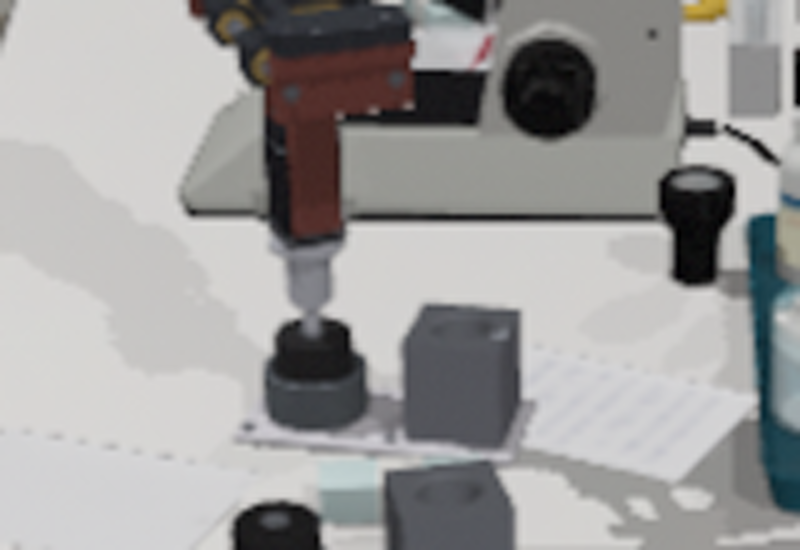

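>>> {"op": "apply_moves", "data": {
  "commands": [
    [[0,0,-0.003,0],[0,0,-0.006,0],[0,0,-0.008,0],[0,0,-0.009,0],[0,0,-0.009,0]]
  ]
}}

```text
t: 9.38
ee_pos: [478.5, 243.9, 286.0]
orientation: [2.061, 0.309, -2.061]
ft_force: [0.2, 0.2, 5.3]
width: 32.5
```

```bash
python3 rd.py 5 a4.png 220,120,380,230
```

```text
[-0.66  0.24  5.06] [0.35 0.37 0.25] [478.48 243.91 286.1 ] 9.625 32.56122785800142
```

>>> {"op": "apply_moves", "data": {
  "commands": [
    [[0,0,-0.0015,0],[0,0,-0.0033,0],[0,0,-0.0033,0],[0,0,-0.0033,0],[0,0,-0.0033,0],[0,0,-0.0033,0],[0,0,-0.0033,0],[0,0,-0.0033,0]]
  ]
}}

```text
t: 10.62
ee_pos: [478.5, 243.9, 282.9]
orientation: [2.062, 0.309, -2.061]
ft_force: [-0.5, -0.7, 6.0]
width: 32.7
```

```bash
python3 rd.py 8 a5.png 220,120,380,230
```

```text
[-0.41 -0.02  6.07] [0.56 0.46 0.6 ] [478.49 243.91 282.89] 11.025 32.705883677791626
```

View pics/a5.png

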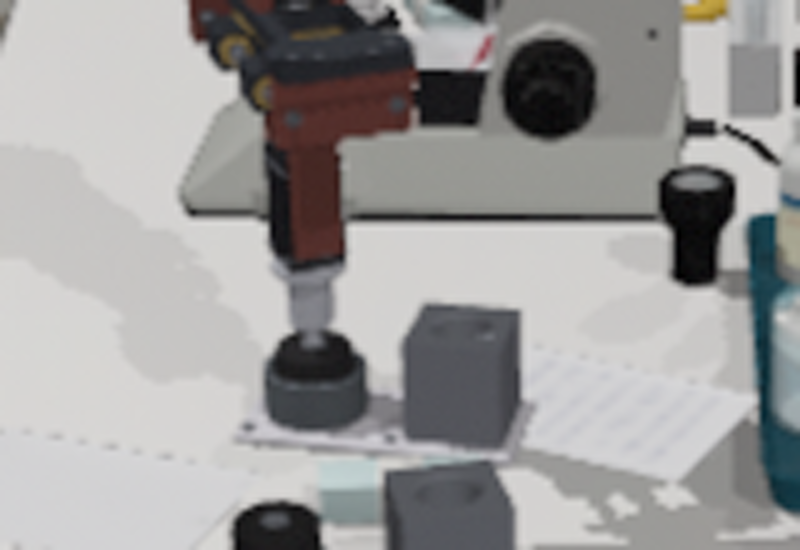

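>>> {"op": "apply_moves", "data": {
  "commands": [
    [[0,0,0.01,0],[0,0,0.025,0],[0,0,0.042,0],[-0.003,-0.04,0.042,0],[-0.006,-0.09,0.042,0],[-0.01,-0.14,0.042,0],[-0.013,-0.185,0.042,0],[-0.014,-0.202,0.042,0]]
  ]
}}

```text
t: 12.02
ee_pos: [463.9, 40.1, 325.3]
orientation: [2.062, 0.307, -2.063]
ft_force: [-0.4, -0.8, -2.6]
width: 32.6
```

>>> {"op": "apply_moves", "data": {
  "commands": [
    [[0,0,-0.005,0],[0,0,-0.01,0],[0,0,-0.016,0],[0,0,-0.016,0],[0,0,-0.016,0]]
  ]
}}

```text
t: 12.65
ee_pos: [464.4, 42.3, 308.5]
orientation: [2.06, 0.31, -2.061]
ft_force: [-0.2, -0.1, -1.3]
width: 32.8
```

```bash
python3 rd.py 4 b1.png 220,160,380,270
```

```text
[-0.07  0.47 -1.56] [0.31 0.36 0.59] [464.48  42.07 308.75] 12.85 32.76539182964947
```

View pics/b1.png

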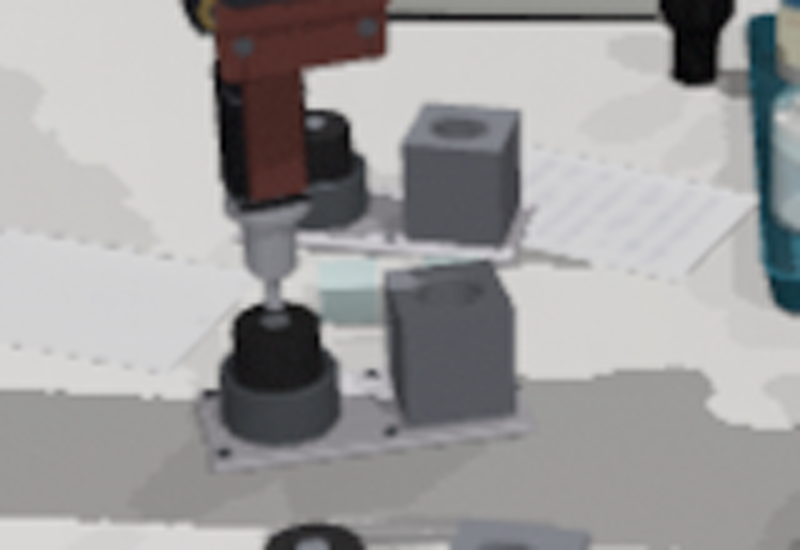

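>>> {"op": "apply_moves", "data": {
  "commands": [
    [[0,0,-0.003,0],[0,0,-0.006,0],[0,0,-0.008,0],[0,0,-0.01,0],[0,0,-0.012,0],[0,0,-0.012,0]]
  ]
}}

```text
t: 13.6
ee_pos: [464.5, 41.9, 296.7]
orientation: [2.061, 0.309, -2.061]
ft_force: [-0.2, 0.3, 2.4]
width: 32.6
```

```bash
python3 rd.py 4 b2.png 220,160,380,270
```

```text
[-0.39 -0.82  2.12] [0.15 0.43 0.79] [464.47  41.88 296.79] 13.8 32.95876543417394
```

>>> {"op": "apply_moves", "data": {
  "commands": [
    [[0,0,-0.002,0],[0,0,-0.004,0],[0,0,-0.0055,0],[0,0,-0.0055,0]]
  ]
}}

```text
t: 14.3
ee_pos: [464.5, 41.9, 291.2]
orientation: [2.061, 0.309, -2.061]
ft_force: [-1.3, -0.1, 5.6]
width: 32.8
```

```bash
python3 rd.py 6 b3.png 220,160,380,270
```

```text
[-0.91 -0.29  5.8 ] [0.58 0.39 0.31] [464.51  41.89 291.27] 14.6 32.61708841169602
```

>>> {"op": "apply_moves", "data": {
  "commands": [
    [[0,0,-0.0008,0],[0,0,-0.0008,0],[0,0,-0.0008,0],[0,0,-0.0008,0],[0,0,-0.0008,0],[0,0,-0.0008,0],[0,0,-0.0008,0],[0,0,-0.0008,0]]
  ]
}}

```text
t: 15.6
ee_pos: [464.5, 41.9, 290.5]
orientation: [2.062, 0.309, -2.061]
ft_force: [-1.6, -0.4, 5.4]
width: 32.7
```

```bash
python3 rd.py 6 b4.png 220,160,380,270
```

```text
[-1.06 -0.31  6.28] [0.42 0.26 0.52] [464.53  41.88 290.53] 15.9 33.00750528259859
```

View pics/b4.png

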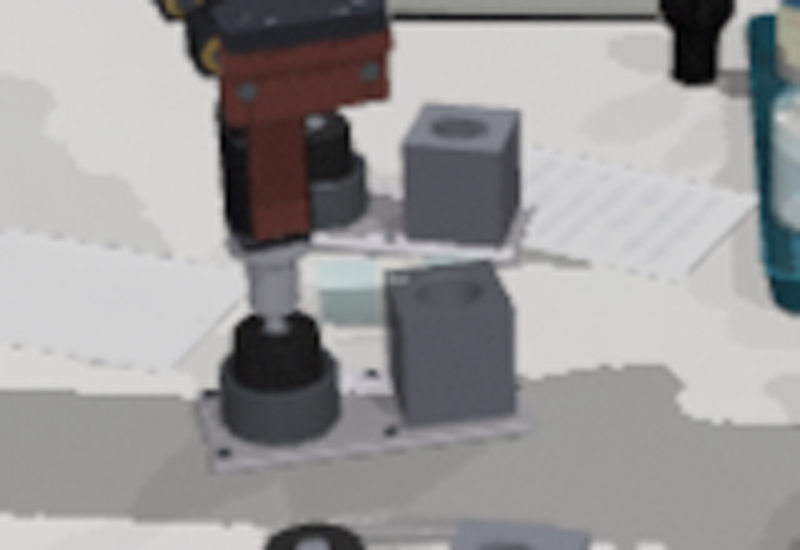

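>>> {"op": "apply_moves", "data": {
  "commands": [
    [[0,0,0.012,0],[0,0,0.027,0],[0.001,-0.005,0.036,0],[0.005,-0.045,0.036,0],[0.01,-0.09,0.036,0],[0.015,-0.135,0.036,0],[0.019,-0.17,0.036,0],[0.019,-0.1785,0.036,0]]
  ]
}}

```text
t: 16.9
ee_pos: [483.4, -138.5, 326.7]
orientation: [2.063, 0.306, -2.062]
ft_force: [-0.1, 0.4, -2.5]
width: 32.2
```

>>> {"op": "apply_moves", "data": {
  "commands": [
    [[0,0,-0.005,0],[0,0,-0.01,0],[0,0,-0.0175,0],[0,0,-0.0175,0],[0,0,-0.0175,0]]
  ]
}}

```text
t: 17.52
ee_pos: [483.5, -136.3, 308.8]
orientation: [2.061, 0.31, -2.061]
ft_force: [0.4, -0.0, -1.9]
width: 32.6
```

```bash
python3 rd.py 4 d1.png 220,200,380,310
```

```text
[ 0.18  0.01 -1.69] [0.34 0.25 0.35] [ 483.52 -136.52  309.01] 17.725 32.468872756277854
```

View pics/d1.png

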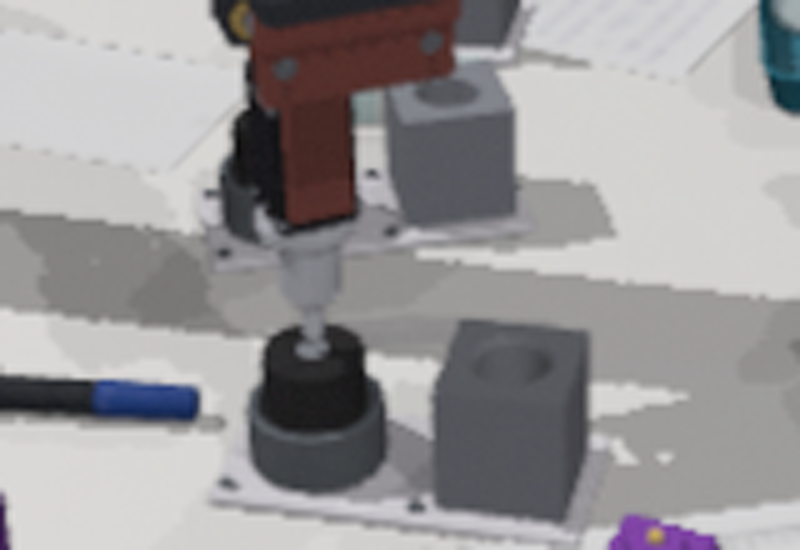

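Well centred. Press to about 4 N first.

>>> {"op": "apply_moves", "data": {
  "commands": [
    [[0,0,-0.003,0],[0,0,-0.006,0],[0,0,-0.008,0],[0,0,-0.01,0],[0,0,-0.012,0],[0,0,-0.012,0]]
  ]
}}

```text
t: 18.48
ee_pos: [483.5, -136.7, 297.0]
orientation: [2.062, 0.309, -2.061]
ft_force: [-0.3, -0.3, 3.1]
width: 32.2
```

```bash
python3 rd.py 4 d2.png 220,200,380,310
```

```text
[-0.47  0.19  3.03] [0.59 0.62 0.12] [ 483.48 -136.65  297.04] 18.675 32.746973979537394
```

>>> {"op": "apply_moves", "data": {
  "commands": [
    [[0,0,-0.002,0],[0,0,-0.0035,0],[0,0,-0.0042,0],[0,0,-0.0042,0],[0,0,-0.0042,0],[0,0,-0.0042,0],[0,0,-0.0042,0],[0,0,-0.0042,0]]
  ]
}}

```text
t: 19.68
ee_pos: [483.5, -136.7, 292.9]
orientation: [2.062, 0.309, -2.061]
ft_force: [-0.6, 0.1, 6.0]
width: 32.5
```

```bash
python3 rd.py 10 d3.png 220,200,380,310
```

```text
[-0.93  0.4   5.91] [0.33 0.59 0.47] [ 483.51 -136.66  292.84] 20.175 32.710323043910044
```

View pics/d3.png

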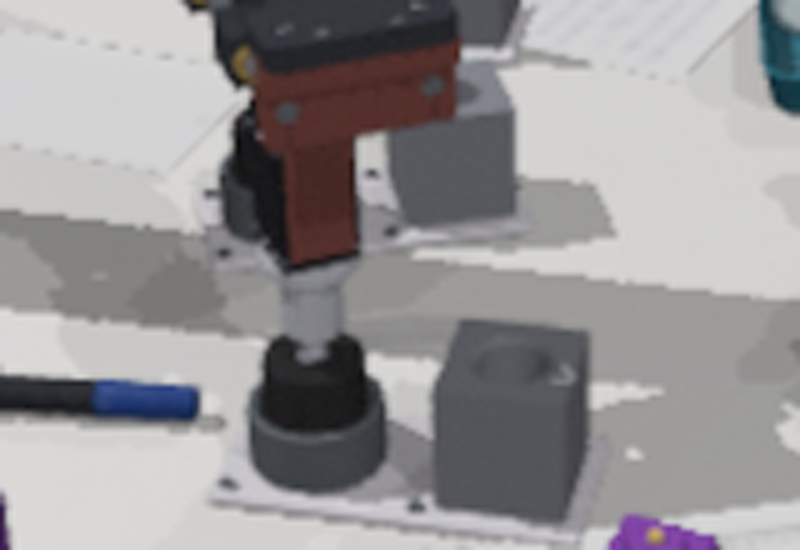

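>>> {"op": "apply_moves", "data": {
  "commands": [
    [[0,0,0.012,0],[0,0,0.03,0],[-0.005,0.01,0.055,0],[0.0,0.05,0.062,0],[0.01,0.1,0.07,0],[0.02,0.15,0.075,0],[0.03,0.2,0.075,0],[0.035,0.23,0.075,0]]
  ]
}}

```text
t: 21.18
ee_pos: [518.4, 95.5, 367.9]
orientation: [2.06, 0.311, -2.061]
ft_force: [-0.2, -0.9, -2.1]
width: 32.6
```

```bash
python3 - <<'E'
from fit import *
import pickle
cs,_,_=pickle.load(open("d.pkl","rb"))
t=np.linspace(0,2*np.pi,60)
cn={"top":cs["top"],"side":cam("side")}
pickle.dump(cn,open("e.pkl","wb"))
out=[]
for n,c in cn.items():
    p=proj(c,np.array([553,223,60.])); u0,v0=int(p[0])-22,int(p[1])-22; S=9
    im=cv2.resize(c[0][v0:v0+44,u0:u0+44],None,fx=S,fy=S,interpolation=cv2.INTER_CUBIC)[...,::-1].copy()
    im=cv2.convertScaleAbs(im,alpha=1.6)
    raw=im.copy()
    for (x,y,r,col) in((553.5,223,14,(0,0,255)),):
        q=(proj(c,np.c_[x+r*np.cos(t),y+r*np.sin(t),60+0*t])-[u0-.5,v0-.5])*S
        cv2.polylines(im,[q.round().astype(np.int32)],True,col,1)
        q=(proj(c,box(x,y,-.27,50,60,60)[:4])-[u0-.5,v0-.5])*S
        cv2.polylines(im,[q.round().astype(np.int32)],True,(0,255,0),1)
    out.append(im)
cv2.imwrite("pics/hole.png",np.hstack(out))
o=readout.get_obs();print(o["ee_pos"],o["t"])
E
```

```text
[518.84202016  97.49219169 367.98014407] 21.225
```

View pics/hole.png

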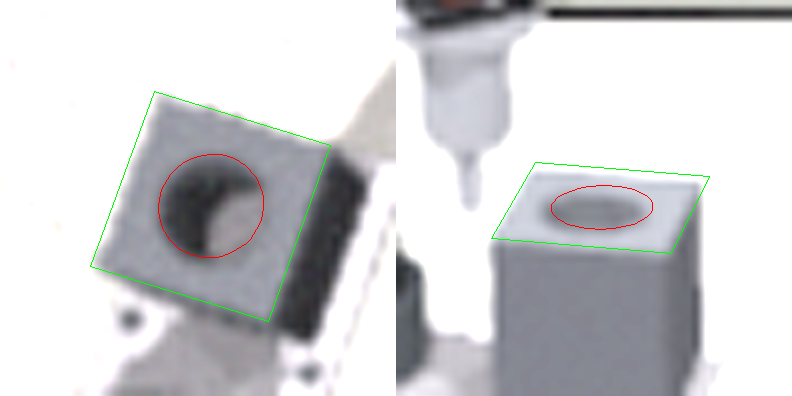

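```bash
cat > ef.py <<'E'
from fit import *
import pickle
from scipy.ndimage import map_coordinates, gaussian_filter
t=np.linspace(0,2*np.pi,72,endpoint=False)
def hole(c,x,y,r=14,z=60): return proj(c,np.c_[x+r*np.cos(t),y+r*np.sin(t),z+0*t])
def sq(c,x,y,yaw,w,z=60):
    b=box(x,y,yaw,w,z,z)[:4]; s=np.linspace(0.06,.94,40)[:,None]
    return proj(c,np.vstack([b[i]*(1-s)+b[(i+1)%4]*s for i in range(4)]))
def samp(g,q): return map_coordinates(g,[q[:,1],q[:,0]],order=1)
def fit(c,x0,y0,yaw0,wh=1.0,ws=1.0):
    g=gaussian_filter(c[0].astype(float).mean(2),0.7)
    def cost(p):
        x,y,a=p
        # per-point contrast inside/outside
        e=np.abs(samp(g,sq(c,x,y,a,53))-samp(g,sq(c,x,y,a,47)))
        h=samp(g,hole(c,x,y,15.5))-samp(g,hole(c,x,y,12.5))
        return -(ws*np.minimum(e,40).mean()+wh*np.clip(h,-5,40).mean())
    r=differential_evolution(cost,[(x0-7,x0+7),(y0-7,y0+7),(yaw0-.12,yaw0+.12)],seed=2,maxiter=80,popsize=15,polish=True)
    return r.x,r.fun
E
python3 - <<'E'
from ef import *
cn=pickle.load(open("e.pkl","rb"))
for n in cn:
    for w in((1,1),(1,0),(0,1)):
        for nm,a in(("A",(553,223,-.27)),):
            x,f=fit(cn[n],*a,*w); print(n,nm,w,x.round(2),round(f,1))
# side dock, for bias: true approx 483.7,-336.5
im=cn["side"]
for w in((1,1),(1,0),(0,1)):
    x,f=fit(im,483.5,-336.5,.3,*w); print("dock side",w,x.round(2),round(f,1))
E
```

```text
top A (1, 1) [ 5.521e+02  2.220e+02 -2.400e-01] -46.7
top A (1, 0) [ 5.5168e+02  2.2192e+02 -3.7000e-01] -17.4
top A (0, 1) [ 5.5227e+02  2.2199e+02 -2.5000e-01] -29.5
side A (1, 1) [ 5.5193e+02  2.1937e+02 -3.1000e-01] -31.8
side A (1, 0) [ 5.5057e+02  2.1909e+02 -1.6000e-01] -12.1
side A (0, 1) [ 5.5256e+02  2.1981e+02 -3.2000e-01] -20.3
dock side (1, 1) [ 4.8219e+02 -3.3841e+02  2.5000e-01] -56.0
dock side (1, 0) [ 4.8251e+02 -3.3916e+02  2.2000e-01] -25.4
dock side (0, 1) [ 4.8121e+02 -3.3766e+02  1.8000e-01] -32.8
```

>>> {"op": "apply_moves", "data": {
  "commands": [
    [[0.01,0.035,0,0],[0.02,0.075,0,0],[0.03,0.11,0,0],[0.0343,0.1283,0,0],[0.0343,0.1283,-0.015,0],[0.0343,0.1283,-0.035,0],[0.0343,0.1283,-0.048,0],[0.0343,0.1283,-0.048,0]]
  ]
}}

```text
t: 22.22
ee_pos: [552.1, 220.6, 318.2]
orientation: [2.058, 0.307, -2.065]
ft_force: [-0.3, 0.6, -1.4]
width: 32.5
```

```bash
python3 rd.py 3 s1.png 240,120,400,230; python3 - <<'E'
from h import *
c=cam("side"); p=readout.get_obs()["ee_pos"]; print(p)
for z in (p[2]-248,): print(proj(c,np.array([p[0],p[1],z])))
E
```

```text
[-0.07  0.14 -1.79] [0.52 0.43 0.34] [552.8  221.15 319.67] 22.375 33.02302573299643
[552.99855079 221.49042916 320.32657646]
[312.04894992 180.19992334]
```

View pics/s1.png

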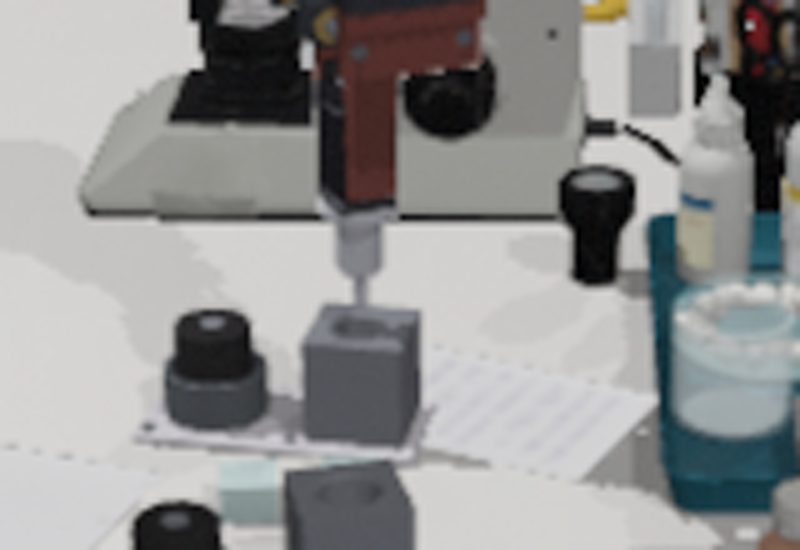

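>>> {"op": "apply_moves", "data": {
  "commands": [
    [[0,0,-0.006,0],[0,0,-0.012,0],[0,0,-0.018,0],[0,0,-0.024,0],[0,0,-0.028,0],[0,0,-0.028,0],[0,0,-0.028,0]]
  ]
}}

```text
t: 23.3
ee_pos: [552.8, 221.7, 291.8]
orientation: [2.062, 0.309, -2.061]
ft_force: [-0.4, 0.5, -2.2]
width: 32.7
```

```bash
python3 rd.py 4 s2.png 270,140,360,215
```

```text
[-0.22  0.13 -1.69] [0.25 0.39 0.55] [552.79 221.72 291.9 ] 23.5 33.001158621153266
```

View pics/s2.png

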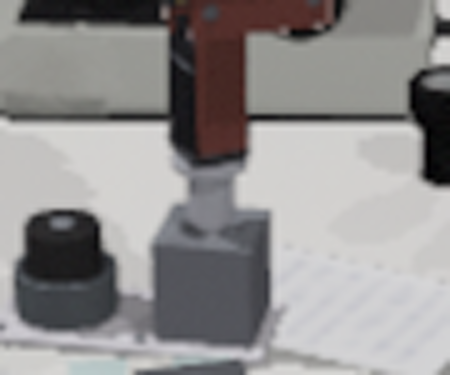

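>>> {"op": "apply_moves", "data": {
  "commands": [
    [[0,0,-0.0015,0],[0,0,-0.003,0],[0,0,-0.0045,0],[0,0,-0.006,0],[0,0,-0.0075,0],[0,0,-0.009,0],[0,0,-0.009,0]]
  ]
}}

```text
t: 24.38
ee_pos: [552.9, 222.2, 282.8]
orientation: [2.063, 0.31, -2.061]
ft_force: [-0.0, 5.6, -1.1]
width: 32.8
```

```bash
python3 rd.py 4 s3.png 270,140,360,215
```

```text
[ 0.54  5.03 -0.23] [0.49 0.35 0.31] [552.92 222.21 282.79] 24.575 32.495624668532685
```

>>> {"op": "apply_moves", "data": {
  "commands": [
    [[0,0.001,0,0],[0,0.0022,0,0],[0,0.0022,0,0]]
  ]
}}

```text
t: 24.95
ee_pos: [552.5, 223.6, 282.3]
orientation: [2.06, 0.309, -2.062]
ft_force: [0.2, 0.5, -1.8]
width: 32.7
```

```bash
python3 rd.py 4 s3.png 270,140,360,215
```

```text
[ 0.09  0.25 -1.75] [0.39 0.31 0.26] [552.56 223.64 282.43] 25.15 32.55068388907115
```

Free now; go down to 3 mm above the seat.

>>> {"op": "apply_moves", "data": {
  "commands": [
    [[0,0,-0.003,0],[0,0,-0.006,0],[0,0,-0.009,0],[0,0,-0.012,0],[0,0,-0.015,0],[0,0,-0.018,0],[0,0,-0.0215,0],[0,0,-0.0215,0]]
  ]
}}

```text
t: 26.15
ee_pos: [552.6, 223.8, 260.8]
orientation: [2.061, 0.309, -2.062]
ft_force: [0.1, 0.2, -0.9]
width: 32.7
```

```bash
python3 rd.py 4 s4.png 270,140,360,215
```

```text
[ 0.16 -0.01 -1.77] [0.71 0.24 0.93] [552.73 223.89 261.16] 26.35 32.683887618706905
```

>>> {"op": "apply_moves", "data": {
  "commands": [
    [[0,0,-0.0008,0],[0,0,-0.0016,0],[0,0,-0.0024,0],[0,0,-0.0032,0],[0,0,-0.0036,0],[0,0,-0.0036,0]]
  ]
}}

```text
t: 27.1
ee_pos: [552.7, 223.9, 257.9]
orientation: [2.061, 0.309, -2.061]
ft_force: [-1.4, -1.0, 4.0]
width: 32.5
```

```bash
python3 rd.py 4 s5.png 270,140,360,215
```

```text
[-2.08 -0.9   4.59] [0.62 0.12 0.4 ] [552.72 223.89 257.9 ] 27.3 32.76269731938003
```

View pics/s5.png

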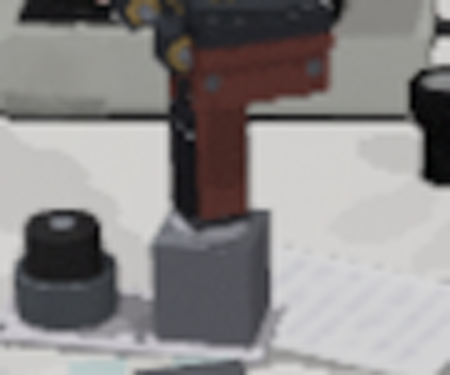

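>>> {"op": "apply_moves", "data": {
  "commands": [
    [[0,0,0.0002,0],[0,0,0.0002,0],[0,0,0.0002,0],[0,0,0.0002,0],[0,0,0.0002,0],[0,0,0.0002,0]]
  ],
  "gripper": 0.0878
}}

```text
t: 28.05
ee_pos: [552.7, 223.9, 257.8]
orientation: [2.061, 0.309, -2.061]
ft_force: [0.3, -0.5, -0.2]
width: 86.9
```

>>> {"op": "apply_moves", "data": {
  "commands": [
    [[0,0,0.01,0],[0,0,0.04,0],[0,0,0.08,0],[0,0,0.12,0],[0,0,0.15,0],[0,-0.03,0.16,0],[-0.03,-0.08,0.16,0],[-0.06,-0.12,0.16,0]]
  ]
}}

```text
t: 29.05
ee_pos: [491.8, 102.6, 418.5]
orientation: [2.062, 0.309, -2.06]
ft_force: [0.8, 0.2, 0.2]
width: 88.0
```

>>> {"op": "apply_moves", "data": {
  "commands": [
    [[-0.01,-0.04,0,0],[-0.02,-0.08,0,0],[-0.03,-0.12,0,0],[-0.03,-0.15,0,0],[-0.03,-0.15,0,0]]
  ]
}}

```text
t: 29.68
ee_pos: [462.5, -47.4, 418.5]
orientation: [2.064, 0.306, -2.062]
ft_force: [0.1, 1.7, -0.2]
width: 88.1
```

```bash
python3 rd.py 2 f1.png 270,120,360,215; python3 - <<'E'
from h import *
c=cam("top"); save("f2.png",c[0])
for n in("side","top"):
  for r in models.place_of(n,"gauge_grip"): print(n,np.round(r["position"],1),round(r["conf"],2))
E
```

```text
[-0.07 -0.16 -0.34] [0.18 0.21 0.81] [462.64 -46.23 418.29] 29.775 87.62465402362417
side [ 371.1 -304.3   88. ] 0.82
side [547.4 224.4  92.6] 0.78
side [ 588.4 -341.7   84.5] 0.72
side [477.3 246.6  54.2] 0.41
side [ 559.  -156.7   61.4] 0.4
top [ 371.5 -301.1   83.1] 0.8
top [552.7 224.3  92.2] 0.61
top [ 591.7 -343.8   79.2] 0.51
```

View pics/f1.png

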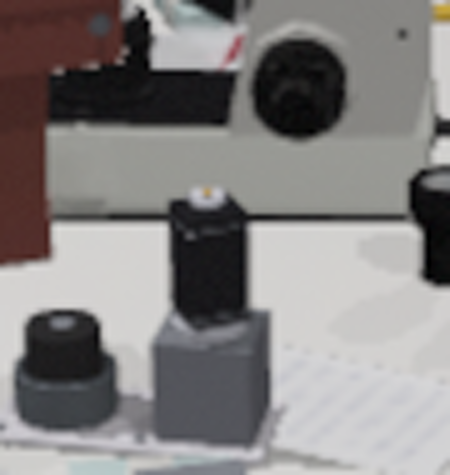

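View pics/f2.png

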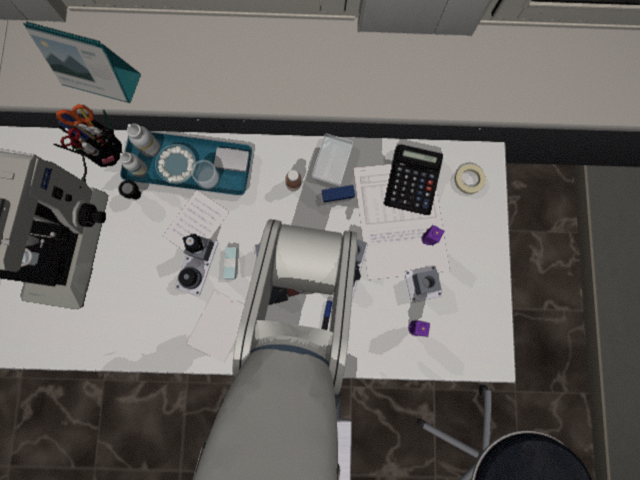

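The gauge stands upright with its shoulder on the block of the left station (crop about (207,250), top view (193,241)). The arm is clear and the bystanders have not moved.

```bash
python3 -c "
from workcell import workorder; print(workorder.close_job())"
```

```text
the job is handed in; nothing more can be done
None
```

The gauge is standing released in the left station's holder. The left pad is the perished one. I handed the job in at about 30 s of the 64 s allowed; the hand-in reports no verdict.

I took the black gauge from its dock (not the purple look-alikes) and pressed the pads left, middle, right, holding each for more than a second. Forces come from the wrist sensor minus the gauge's weight of about 1.6 N. The sink figures are the travel past contact less about 1 mm per N for the gauge's spring, so they are good to about 1 mm.

| Pad | Contact force | Travel past contact | Pad sink |
|---|---|---|---|
| Left | about 7.7 N | about 20 mm | about 12 mm (perished) |
| Middle | about 7.8 N | 12.5 mm | about 4.5 mm, slightly over the 2 to 4 mm given for a sound pad |
| Right | about 7.5 N | 10 mm | about 2.7 mm |

- **Insertion:** my first estimate of the left holder's hole was about 2 mm off in y. The nose touched the wall with about 5 N sideways, so I shifted it until the force was gone. I then seated the shoulder with about 6 N and let go.
- **Last checks:** the side picture shows the gauge upright with its shoulder on the block, and the top picture shows it in the left holder, with the bystanders in place and the arm clear. The tool height at release matched the docked height to within 0.1 mm.
- **Disagreement:** the side-camera network put the grip about 5 mm off in x (547.4 mm). The top-camera network (552.7 mm) and the arm's own position (552.7 mm) agree, so I trusted those.

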